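# Index the nail-tip rail under the curing lamp

### The arm

A 6-joint arm with a two-finger parallel gripper is mounted at the origin on the work surface. World frame = base frame: x ahead of the robot, y to its left, z up, the work surface at z = 0. Lengths are in m, angles in degrees, forces in N, time in s.
With the tool pointing down it reaches from about 0.25 to 0.725 m from the base axis. Payload 9.7 kg.
Tool frame: the origin (TCP) lies on the centre line of the jaws, within the pads' length; the fingertips stand bot.nose_length ahead of it and the grasp point (between the pads) lies 11 mm behind it (bot.nose_length is the distance from the TCP to the fingertips, in m); z points along the fingers, y is the line along which they close (so a half turn about z gives the same grasp; the last joint's range is limited). The gripper opens to 85 mm and grips with 20 to 120 N. Pads are 22 mm wide; open, the fingers measure 114 mm over their backs; the gripper's body (76 mm by 85 mm) begins 54 mm behind the grasp point. The pads swing forward as they close: fully open they stand 13 mm farther back than shut.
Start: joints at [68.927, 4.979, 10.078, 95.1, 0, 90], TCP at [0.198, 0.513, 0.239] pointing down, gripper open.
Joint ranges: [-179.16, 179.16], [-48.56, 103.87], [-65.8, 70.77], [-126.05, 130.52], [-82.76, 87.17], [-180, 180]. Speed limits (degrees/s): [127.2, 127.2, 147.25, 180, 180, 180].

### API

Orientations are given as [roll, pitch, yaw] about the fixed x, y, z axes, in that order (R = Rz(yaw) Ry(pitch) Rx(roll)).
In Python, from workcell import bot gives the robot as it stands. The module is installed in compiled form; this text tells all that it offers.
- The arm moves only by the shell command python3 -m inch 'ROWS' [OPENING] [FORCE]. ROWS is JSON, a list of rows, each a list of 4 numbers: the shift along the world's x, y, z in cm, then the turn about the world's z in degrees. A call has exactly 8 rows; each row is the pose to reach, as a shift and turn from the pose commanded when the call began; what a row does not reach only later rows make up. A row lasts 1/8 s, in which the tool goes at most 62.5 mm and 10.7 degrees, less where a joint would pass 70% of its speed; a pose out of reach is approached as far as the arm can. A call with a gripper value outside its range is refused whole. OPENING is the finger opening in cm, from 0 to 8.54, set as the call begins (- or left out, the last holds). The fingers move at their own pace and stop on an object; FORCE is the grip in N (left out, the last holds). Time passes only in rows, so rows that repeat a pose let the fingers close, or fill a call up. It gives the time, the measured TCP pose, the force, the opening and the grip force at its end, in the units of the state.
- bot.get_obs(): the state, without advancing time (a new reading comes with each control period).
- bot.camera(name): name is "scene" or "top" or "wrist"; returns a dict with "img" (420x560x3 uint8, red, green, blue), "fovy" (degrees; the focal length in pixels is half the picture's height over the tangent of half this angle, whatever the lens; pixels are square), "cx", "cy" (the principal point, pixels), "dist" ([k1, k2, p1, p2, k3] as OpenCV has them; the pictures are not rectified), "R" (3x3) and "t" (3): a world point X has camera coordinates R X + t; the wrist camera has in their place "mount" (4x4, takes a point from camera to tool coordinates, whose origin is the TCP and whose axes are the flange's). Camera axes: x right, y down, z forward; pixel columns grow to the right and rows downward; lengths in m; the calibration is good to about 2 mm. A picture is of the moment at which its call begins: read the wrist's pose just before it. There is no depth.
- bot.job_done(): hands the job in; it is judged then, once.
Trained networks look in a picture, given as the dict that the camera call returned (one of the last four; its "shot" number tells which), for a name from the list of things; names that differ only in an ending like _2 or _b are one class to them, and where a whole thing is asked for, a point or a joint stands for the part that bears it (a point fixed in the world has none). Each returns a list of dicts, best first, with "score" (0 to 1); they miss things now and then, are a little off and sometimes report something else, mostly with a low value. They report only what shows in the picture. A call takes as long as a camera call.
- bot.find_in(thing, picture): "point" ([column, row] in pixels, amid what is visible of it).
- bot.landmark_of(thing, picture): "point" ([column, row] in pixels: a listed point, or the origin of a listed thing).
The state is a dict: "time": time; "q": joint angles; "qd": joint speeds; "joint_efforts": joint torques, N m; "ee_pos": TCP position; "tcp_rot": TCP orientation; "wrist_force": force on the tool from outside, world axes, zero at the start; "torque": the same for the moment, N m; "opening": finger opening in m; "grasp_force": force on a finger pad.
Only numpy, scipy, OpenCV 4.12 (cv2) and the standard library are available. Lean on these libraries where they do the work, as an engineer would, in place of code of your own. Each camera call takes 0.05 s, during which the arm holds its last target. There are 200 camera calls.

### The job

Move the nail-tip carriage on by exactly one slot so that the next tips come under the curing lamp: first slide the red transport lock away from the rail to its end stop, then pull the black plunger knob up until its pin is clear of the slot, slide the carriage one slot towards the lamp and let the pin into that slot. Then press the knob down until the pin is fully home and finish while still holding it there, as its tired spring does not keep it home by itself. Leave the lock open, and do not push the other things on the desk about.

Things in the scene. Friction and masses are not known exactly. Their poses are not given: they have to be found in the camera images.
- rail: fixed indexing rail; its pose varies. Origin on the desk, below the plunger knob's place at the start. +y runs along the rail to the lamp, the way the carriage must go; -x runs along the lock's track, away from the rail, roughly to the robot. Aluminium bar 40 mm wide, top 34 mm high, with 11 mm cross slots every 40 mm; base plate 90 mm wide, 12 mm high
- lamp_mouth (a point): floor of the open mouth, facing the carriage, of the white curing lamp fixed over the rail's end, 150 mm along rail +y. The lamp is a tunnel 152 mm wide, 140 mm long, 124 mm high; the strip of nail tips runs into it
- carriage (a joint): m, slide of the rose carriage (60 x 56 mm, top 50 mm high) along rail +y to the lamp: 0 = first slot, 0.040 = next slot, travel -0.02 to 0.07, friction 1.5 N. Its clear strip of nail tips, up to 78 mm high, covers y = 28 to 203 mm (plus the slide) of the rail frame. The round-tipped 8 mm pin has 1.5 mm play each way in a slot. A closed lock blocks it
- plunger (a joint): m, height of plunger (knob and pin) above fully home: 0 = fully home, pin 14 mm deep in a slot; about 0.005 = where its tired spring leaves it untouched, still in the slot; above 0.014 the pin is clear of the slots; upper stop 0.020. Spring 400 N/m both ways: about 2 N to press home, 6 N to pull to the upper stop
- knob: black plunger knob with a red band: upright cylinder, 26 mm diameter, 26 mm tall, origin at its centre, axes as the rail's. Rides on the carriage and moves with the plunger: its centre is 79 mm + plunger above the desk. Below it a steel collar, 22 mm diameter, stands up to 64 mm high on the carriage, whose top is 50 mm high
- lock (a joint): m, slide of the transport lock along rail -x (away from the rail): 0 = fully in, 0.035 = open at its end stop; stays where left, friction 2 N. Its tongue frees the carriage from about 0.016
- lock_grip (a point): centre of the top face of the red lock grip: upright block 20 mm (rail x) by 16 mm (rail y), from 13 to 51 mm high; moves with the lock; free on both y sides for pinching; its track is a plate 34 mm wide, 12 mm high. A 10 x 8 mm steel tongue runs from it to the carriage, 40 to 48 mm high
- pot_a: bystander: black gel pot, 60 mm across, 40 mm tall; origin at the centre of its underside; stays where it is
- pot_b: bystander: black gel pot, 56 mm across, 34 mm tall; origin at the centre of its underside; stays where it is
- pot_c: bystander: silver pot, 44 mm across, 32 mm tall; origin at the centre of its underside; stays where it is
- polish: bystander: square peach polish bottle 30 x 30 mm with a gold cap, 86 mm tall; origin at the centre of its underside; stays where it is
- spare_strip: bystander: spare white strip with six studs and nail tips, 26 x 150 mm, 36 mm tall; origin at the centre of its underside; stays where it is
- buffer: bystander: pale blue buffing block 30 x 90 x 28 mm; origin at the centre of its underside; stays where it is
- brush: bystander: slim blue nail brush lying down, 155 x 10 mm, 9 mm thick; origin at the centre of its underside; stays where it is

How it is judged (in metres and radians):
On the way, in this order (a step that is already met when the one before it is completed fails the run):
1. the transport lock is slid to its end stop while the carriage is still in its first slot (value of joint lock above 0.031 m and value of joint carriage below 0.006 m), for 0.1 s.
2. the plunger is pulled up clear of the first slot (value of joint plunger above 0.0125 m and value of joint carriage below 0.012 m), for 0.05 s.
3. the pin has gone into the next slot (value of joint carriage between 0.037 and 0.043 m and value of joint plunger below 0.008 m), for 0.2 s.
At the end, for the whole second after the job is handed in: The carriage stands in the next slot (40 mm, within 3 mm), the plunger is held by the fingers within 2.5 mm of fully home (finger force on the knob above 1 N), the lock is still at its open stop (at least 30 of 35 mm), and no bystander has moved more than 30 mm (value of joint carriage between 0.037 and 0.043 m and value of joint plunger below 0.0025 m and value of joint lock above 0.03 m and contact force between the fingers and knob above 1 N and distance of each of pot_a, pot_b, pot_c, polish, spare_strip, buffer, brush from where it was at the start of the episode below 0.03 m); the arm keeps its last pose, push and grip.
It fails at once if a bystander is pushed more than 30 mm away (distance of any of pot_a, pot_b, pot_c, polish, spare_strip, buffer, brush from where it was at the start of the episode above 0.03 m).
It also fails if it takes over 48 s, if anything falls off the work surface, if the arm or the gripper's body presses on something with over 40 N, if the wrist force passes 120 N, or if a joint passes its speed limit or range.

## Working session

There is one attempt and no reset: what is moved stays moved. The work goes in short steps, Python scripts to look and compute and a shell command to move; the robot and the scene stay as the last step left them, time stands still between calls to the robot, and variables do not carry over. Pictures are saved under pics/ and viewed, at most 10 in all, crops included, and the job is handed in when it is done.

```bash
mkdir -p pics
cat > h.py <<'E'
import numpy as np, cv2
from workcell import bot
from scipy.spatial.transform import Rotation as Ro
def K(c):
    f=210/np.tan(np.radians(c["fovy"])/2); return np.array([[f,0,c["cx"]],[0,f,c["cy"]],[0,0,1]])
def ext(c,o=None):
    if "R" in c: return np.array(c["R"]),np.array(c["t"])
    T=np.eye(4);T[:3,:3]=Ro.from_euler('xyz',o["tcp_rot"],degrees=True).as_matrix();T[:3,3]=o["ee_pos"]
    W=np.linalg.inv(T@np.array(c["mount"]));return W[:3,:3],W[:3,3]
def onz(c,p,z,o=None):
    R,t=ext(c,o);u=cv2.undistortPoints(np.array([[p]],float),K(c),np.array(c["dist"],float))[0,0]
    d=R.T@np.array([u[0],u[1],1]);C=-R.T@t;return C+d*(z-C[2])/d[2]
def proj(c,X,o=None):
    R,t=ext(c,o);return cv2.projectPoints(np.array(X,float).reshape(-1,1,3),cv2.Rodrigues(R)[0],t,K(c),np.array(c["dist"],float))[0][:,0]
def save(c,n): cv2.imwrite("pics/"+n+".png",c["img"][:,:,::-1])
E
python3 - <<'E'
from h import *
o=bot.get_obs();print(o["ee_pos"],o["tcp_rot"],o["opening"],bot.nose_length,o["time"])
ims=[]
for n in("top","scene"):
    c=bot.camera(n);save(c,n+"0")
    for th,z in(("rail",0),("lamp_mouth",0),("knob",.084),("lock_grip",.051),("pot_a",0),("pot_c",0),("polish",0),("spare_strip",0),("buffer",0),("brush",0)):
        for r in bot.landmark_of(th,c)[:3]: print(n,th,np.round(r["point"]),round(r["score"],2),np.round(onz(c,r["point"],z),3))
E
```

```text
[0.19768907 0.51302422 0.23858712] [-1.79924991e+02 -3.73614530e-04  1.58925643e+02] 0.08553069798097028 0.008 0.0
top rail [310. 220.] 0.83 [ 0.559 -0.082  0.   ]
top lamp_mouth [247. 198.] 0.74 [0.607 0.058 0.   ]
top lamp_mouth [236. 254.] 0.52 [0.482 0.08  0.   ]
top knob [312. 215.] 0.69 [ 0.559 -0.081  0.084]
top lock_grip [303. 256.] 0.76 [ 0.478 -0.065  0.051]
top pot_a [389. 192.] 0.75 [ 0.623 -0.26   0.   ]
top pot_a [285. 166.] 0.71 [ 0.683 -0.025  0.   ]
top pot_c [389. 192.] 0.75 [ 0.623 -0.26   0.   ]
top pot_c [285. 166.] 0.71 [ 0.683 -0.025  0.   ]
top polish [355. 292.] 0.78 [ 0.403 -0.179  0.   ]
top buffer [234. 141.] 0.86 [0.74  0.091 0.   ]
top buffer [332. 185.] 0.28 [ 0.639 -0.133  0.   ]
top brush [423. 248.] 0.56 [ 0.499 -0.331  0.   ]
scene rail [250. 244.] 0.57 [ 0.56  -0.081  0.   ]
scene lamp_mouth [330. 242.] 0.9 [0.58  0.073 0.   ]
scene knob [247. 208.] 0.81 [ 0.56  -0.083  0.084]
scene lock_grip [257. 196.] 0.47 [ 0.466 -0.056  0.051]
scene pot_a [321. 213.] 0.87 [0.48  0.081 0.   ]
scene pot_a [155. 276.] 0.86 [ 0.621 -0.258  0.   ]
scene pot_a [294. 282.] 0.6 [ 0.677 -0.016  0.   ]
scene pot_c [321. 213.] 0.87 [0.48  0.081 0.   ]
scene pot_c [155. 276.] 0.86 [ 0.621 -0.258  0.   ]
scene pot_c [294. 282.] 0.6 [ 0.677 -0.016  0.   ]
scene polish [199. 203.] 0.76 [ 0.394 -0.178  0.   ]
scene spare_strip [221. 272.] 0.59 [ 0.631 -0.141  0.   ]
scene buffer [371. 300.] 0.93 [0.741 0.1   0.   ]
scene brush [129. 235.] 0.83 [ 0.489 -0.319  0.   ]
```

View pics/top0.png

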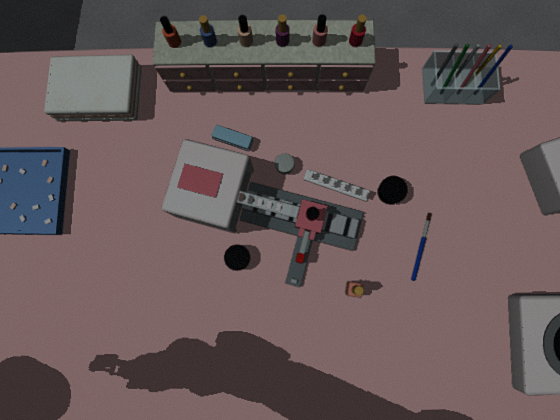

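View pics/scene0.png

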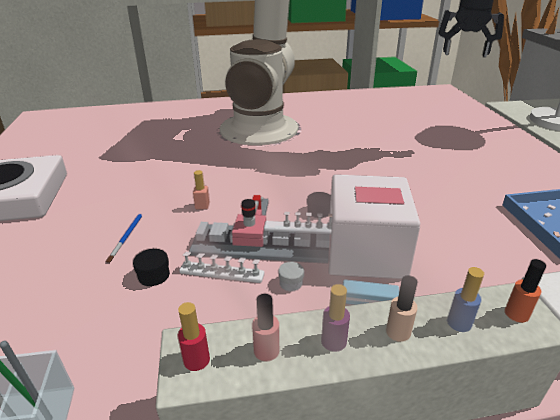

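Top view: the rail runs from about (355,232) to the lamp at (245,200), with the knob at (312,214) and the red lock grip at (300,257). I'm moving over the lock now.

```bash
python3 -m inch '[[2.4,-5.2,0.5,0],[4.8,-10.4,1,1],[7.2,-15.6,1.5,2],[9.6,-20.8,2,3],[12,-26,2.5,4],[14.4,-31.2,3,5],[16.8,-36.4,3,6],[19,-41.6,3,7]]' 6
python3 -m inch '[[2,-4,0,0],[4,-8,0,0],[6,-12,0,0],[7.5,-15,0,0],[7.5,-15,0,0],[7.5,-15,0,0],[7.5,-15,0,0],[7.5,-15,0,0]]'
python3 - <<'E'
from h import *
o=bot.get_obs();c=bot.camera("wrist");save(c,"w1");print(o["ee_pos"],o["tcp_rot"],o["q"],o["opening"])
for th,z in(("rail",0),("lamp_mouth",0),("knob",.084),("lock_grip",.051)):
    for r in bot.landmark_of(th,c)[:3]: print(th,np.round(r["point"]),round(r["score"],2),np.round(onz(c,r["point"],z,o),4))
E
```

```text
time: 2.1
ee_pos: [0.3882, 0.0954, 0.2696]
tcp_rot: [180.0, 0.1, 166.0]
wrist_force: [0.9, -0.0, -0.2]
opening: 0.0601
grasp_force: 0.0
time: 3.1
ee_pos: [0.4626, -0.0521, 0.2696]
tcp_rot: [180.0, 0.0, 166.0]
wrist_force: [-0.4, 0.3, 0.0]
opening: 0.0602
grasp_force: 0.0
[ 0.4625814  -0.05211714  0.2695567 ] [1.79994766e+02 2.88644870e-02 1.65995614e+02] [-6.42899573e+00 -5.78709446e+00  2.77054069e+00  9.85283325e+01
  1.38348108e-03  7.57538941e+00] 0.06023907144984345
rail [272. 248.] 0.92 [ 0.565  -0.0833  0.    ]
lamp_mouth [396. 254.] 0.9 [0.6115 0.0653 0.    ]
lock_grip [271. 184.] 0.82 [ 0.4734 -0.0604  0.051 ]
```

View pics/w1.png

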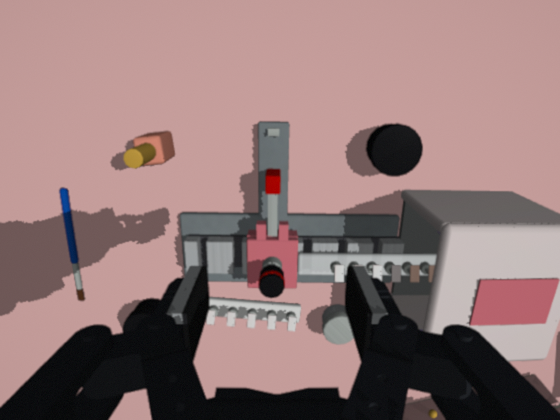

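The wrist view shows the lock grip's top at (272,175), the knob's top at about (271,286), the base plate's near edge from (181,213) to (398,215), and the lamp on the right. I'll work out the rail yaw from these.

Run:
```python
from h import *
o=bot.get_obs();c=bot.camera("wrist")
for r in bot.find_in("knob",c)[:2]+bot.landmark_of("knob",c)[:2]: print(r)
P=lambda p,z:onz(c,p,z,o)
g=cv2.cvtColor(c["img"],cv2.COLOR_RGB2GRAY).astype(int)
# base plate near edge: pink->dark transition per column
pts=[]
for u in list(range(190,255,5))+list(range(295,392,5)):
    col=g[203:222,u]; k=np.argmin(np.diff(col)); pts.append((u,203+k+.5))
W=np.array([P(p,.012)[:2] for p in pts]);vx,vy,x0,y0=cv2.fitLine(W.astype(np.float32),cv2.DIST_HUBER,0,.001,.001).ravel()
print("rail yaw",np.degrees(np.arctan2(-vx,vy))%180-180,x0,y0)
# red grip top
hsv=cv2.cvtColor(c["img"],cv2.COLOR_RGB2HSV);m=(hsv[...,1]>200)&(hsv[...,2]>120)&((hsv[...,0]<6)|(hsv[...,0]>174))
v,u=np.nonzero(m[150:210,240:310]);print("red",u.min()+240,u.max()+240,v.min()+150,v.max()+150)
print(P(((u.min()+u.max())/2+240,v.min()+150),.051),P((271,286),.097))
r=bot.landmark_of("lock_grip",c)[0];print(r,P(r["point"],.051))
cv2.imwrite("pics/z1.png",cv2.resize(c["img"][160:310,220:330,::-1],None,fx=4,fy=4,interpolation=2))
```

```text
{'point': [272.3, 280.3], 'score': 0.85}
{'point': [152.8, 313.9], 'score': 0.73}
{'point': [270.5, 279.2], 'score': 0.58}
rail yaw -14.707748 0.51731664 -0.06513744
red 266 279 176 192
[ 0.46520882 -0.05704515  0.051     ] [ 0.56110057 -0.08225408  0.097     ]
{'point': [270.9, 185.0], 'score': 0.78} [ 0.47392478 -0.0609236   0.051     ]
```

View pics/z1.png

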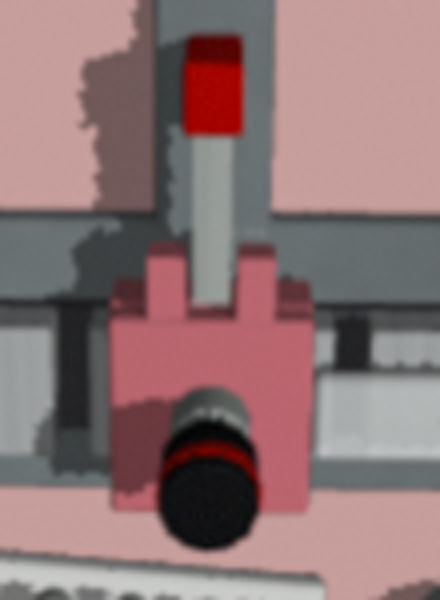

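```bash
python3 -m inch '[[0.6,-0.3,-4,-0.7],[1.2,-0.65,-8,-0.7],[1.2,-0.65,-12,-0.7],[1.2,-0.65,-16,-0.7],[1.2,-0.65,-20,-0.7],[1.2,-0.65,-22.5,-0.7],[1.2,-0.65,-23.9,-0.7],[1.2,-0.65,-23.9,-0.7]]' 6
python3 -m inch '[[0,0,0,0],[0,0,0,0],[0,0,0,0],[0,0,0,0],[0,0,0,0],[0,0,0,0],[0,0,0,0],[0,0,0,0]]' 0 40
```

```text
time: 4.55
ee_pos: [0.4744, -0.0593, 0.0299]
tcp_rot: [-180.0, -0.1, 165.2]
wrist_force: [0.5, 0.2, 0.6]
opening: 0.0598
grasp_force: 0.0
time: 5.55
ee_pos: [0.4752, -0.0596, 0.0312]
tcp_rot: [-180.0, 0.1, 165.2]
wrist_force: [-2.2, -2.7, 6.5]
opening: 0.0151
grasp_force: 44.4
```

```bash
python3 -m inch '[[-0.5,0.13,0,0],[-1,0.26,0,0],[-1.5,0.39,0,0],[-2,0.52,0,0],[-2.5,0.65,0,0],[-3,0.79,0,0],[-3.5,0.92,0,0],[-3.5,0.92,0,0]]'
```

```text
time: 6.55
ee_pos: [0.4424, -0.051, 0.0313]
tcp_rot: [-180.0, 0.4, 165.2]
wrist_force: [12.8, -7.6, -3.0]
opening: 0.0152
grasp_force: 43.0
```

```bash
python3 -m inch '[[-0.1,0.03,0,0],[-0.2,0.05,0,0],[-0.3,0.08,0,0],[-0.3,0.08,0,0],[-0.3,0.08,0,0],[-0.3,0.08,0,0],[-0.2,0.05,0,0],[0,0,0,0]]'
python3 -m inch '[[0.2,-0.05,0,0],[0.2,-0.05,0,0],[0.2,-0.05,0,0],[0.2,-0.05,0,0],[0.2,-0.05,0.5,0],[0.2,-0.05,2,0],[0.2,-0.05,5,0],[0.2,-0.05,8,0]]' 6
```

```text
time: 7.55
ee_pos: [0.4424, -0.051, 0.0313]
tcp_rot: [-180.0, 0.3, 165.2]
wrist_force: [5.8, -5.8, 2.3]
opening: 0.0151
grasp_force: 43.9
time: 8.55
ee_pos: [0.4418, -0.0506, 0.1122]
tcp_rot: [180.0, 0.0, 165.2]
wrist_force: [-0.5, 0.1, 0.4]
opening: 0.0602
grasp_force: 0.0
```

```bash
python3 -m inch '[[0,0,4,8],[1,0,8,18],[3,-0.5,10,28],[5,-1,12,38],[7,-1.5,13,48],[9,-2.2,13,58],[11,-2.8,13,68],[12,-3,13,78]]' 6
python3 -m inch '[[0,0,0,10],[0,0,0,12],[0,0,0,12],[0,0,0,12],[0,0,0,12],[0,0,0,12],[0,0,0,12],[0,0,0,12]]'
python3 - <<'E'
from h import *
o=bot.get_obs();c=bot.camera("wrist");save(c,"w2");print(o["ee_pos"],o["tcp_rot"],o["q"][5])
for th,z in(("knob",.084),("lock_grip",.051)):
    for r in bot.landmark_of(th,c)[:2]: print(th,np.round(r["point"]),round(r["score"],2),np.round(onz(c,r["point"],z,o),4))
c=bot.camera("top")
for th,z in(("knob",.084),("lock_grip",.051)):
    for r in bot.landmark_of(th,c)[:2]: print(th,np.round(r["point"]),round(r["score"],2),np.round(onz(c,r["point"],z),4))
E
```

```text
time: 9.55
ee_pos: [0.5625, -0.0809, 0.2411]
tcp_rot: [-180.0, 0.0, -116.5]
wrist_force: [1.3, 0.4, -0.9]
opening: 0.0601
grasp_force: 0.0
time: 10.55
ee_pos: [0.5618, -0.0806, 0.2403]
tcp_rot: [-180.0, 0.0, -104.8]
wrist_force: [0.0, 0.8, -0.6]
opening: 0.0603
grasp_force: 0.0
[ 0.56177615 -0.08058144  0.2402647 ] [-1.79999661e+02  6.83872653e-04 -1.04780375e+02] -83.38279215611367
knob [277. 186.] 0.78 [ 0.561  -0.0827  0.084 ]
lock_grip [409. 175.] 0.92 [ 0.4411 -0.0532  0.051 ]
```

View pics/w2.png

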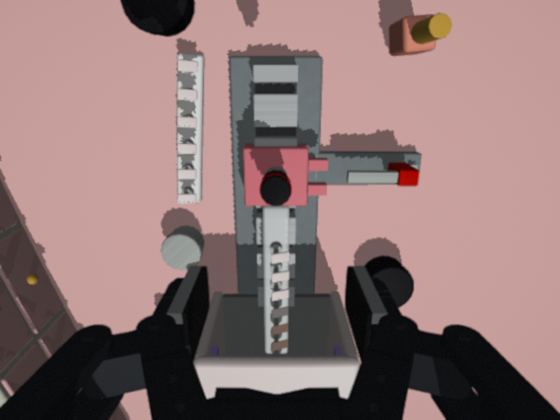

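The lock is open, with its grip at the end of the track at (409,175). The knob is at (276,188), so I'm descending onto it.

```bash
python3 -m inch '[[0,-0.1,-3,0],[0,-0.1,-6,0],[0,-0.1,-9,0],[0,-0.1,-11.5,0],[0,-0.1,-14,0],[0,-0.1,-15.5,0],[0,-0.1,-16.2,0],[0,-0.1,-16.2,0]]' 6
python3 -m inch '[[0,0,0,0],[0,0,0,0],[0,0,0,0],[0,0,0,0],[0,0,0,0],[0,0,0,0],[0,0,0,0],[0,0,0,0]]' 0 40
```

```text
time: 11.85
ee_pos: [0.5618, -0.0816, 0.0784]
tcp_rot: [-180.0, -0.0, -104.8]
wrist_force: [0.4, -0.3, 0.5]
opening: 0.0598
grasp_force: 0.0
time: 12.85
ee_pos: [0.5624, -0.0817, 0.0786]
tcp_rot: [-179.9, 0.0, -104.8]
wrist_force: [4.8, -1.4, 1.4]
opening: 0.0247
grasp_force: 39.3
```

```bash
python3 -m inch '[[0,0,0.2,0],[0,0,0.4,0],[0,0,0.6,0],[0,0,0.8,0],[0,0,1,0],[0,0,1.2,0],[0,0,1.35,0],[0,0,1.35,0]]'
python3 -m inch '[[0,0,0,0],[0,0,0,0],[0,0,0,0],[0,0,0,0],[0,0,0,0],[0,0,0,0],[0,0,0,0],[0,0,0,0]]'
python3 - <<'E'
from h import *
print(bot.get_obs()["ee_pos"],bot.get_obs()["wrist_force"])
E
```

```text
time: 13.85
ee_pos: [0.5623, -0.0817, 0.0914]
tcp_rot: [-180.0, 0.0, -104.8]
wrist_force: [7.1, -0.7, -3.8]
opening: 0.025
grasp_force: 39.5
time: 14.85
ee_pos: [0.5623, -0.0817, 0.0913]
tcp_rot: [-180.0, 0.0, -104.8]
wrist_force: [6.7, -1.6, -4.9]
opening: 0.0248
grasp_force: 39.5
[ 0.56226844 -0.08169105  0.0913412 ] [ 6.73281955 -1.61783164 -4.91053643]
```

```bash
python3 -m inch '[[0.15,0.58,0,0],[0.3,1.16,0,0],[0.45,1.74,0,0],[0.6,2.32,0,0],[0.75,2.9,0,0],[0.9,3.45,0,0],[1.02,3.87,0,0],[1.02,3.87,0,0]]'
python3 -m inch '[[0,0,0,0],[0,0,0,0],[0,0,0,0],[0,0,0,0],[0,0,0,0],[0,0,0,0],[0,0,0,0],[0,0,0,0]]'
python3 - <<'E'
from h import *
print(bot.get_obs()["ee_pos"],bot.get_obs()["wrist_force"])
E
```

```text
time: 15.85
ee_pos: [0.5724, -0.0429, 0.0912]
tcp_rot: [-180.0, -0.0, -104.8]
wrist_force: [7.0, -0.5, -4.2]
opening: 0.0249
grasp_force: 39.5
time: 16.85
ee_pos: [0.5725, -0.0429, 0.0913]
tcp_rot: [-180.0, 0.0, -104.8]
wrist_force: [7.3, -0.7, -4.2]
opening: 0.0245
grasp_force: 39.5
[ 0.57245777 -0.04287209  0.09129703] [ 7.25672794 -0.72589932 -4.21255773]
```

```bash
python3 -m inch '[[0,0,-0.2,0],[0,0,-0.4,0],[0,0,-0.6,0],[0,0,-0.8,0],[0,0,-1,0],[0,0,-1.2,0],[0,0,-1.3,0],[0,0,-1.3,0]]'
```

```text
time: 17.85
ee_pos: [0.5725, -0.0429, 0.0789]
tcp_rot: [-179.9, 0.0, -104.8]
wrist_force: [5.8, 0.4, 0.8]
opening: 0.025
grasp_force: 40.1
```

```bash
python3 -m inch '[[0,0,-0.1,0],[0,0,-0.2,0],[0,0,-0.3,0],[0,0,-0.4,0],[0,0,-0.5,0],[0,0,-0.6,0],[0,0,-0.7,0],[0,0,-0.7,0]]'
python3 -m inch '[[0,0,0,0],[0,0,0,0],[0,0,0,0],[0,0,0,0],[0,0,0,0],[0,0,0,0],[0,0,0,0],[0,0,0,0]]'
python3 - <<'E'
from h import *
o=bot.get_obs();c=bot.camera("wrist");save(c,"w3");print(o["ee_pos"],o["wrist_force"])
for th,z in(("knob",.079),("lock_grip",.051)):
    for r in bot.landmark_of(th,c)[:2]: print(th,np.round(r["point"]),round(r["score"],2),np.round(onz(c,r["point"],z,o),4))
E
```

```text
time: 18.85
ee_pos: [0.5728, -0.0429, 0.0744]
tcp_rot: [-179.8, 0.0, -104.8]
wrist_force: [-0.0, 0.4, 16.9]
opening: 0.0247
grasp_force: 41.9
time: 19.85
ee_pos: [0.5728, -0.0429, 0.0744]
tcp_rot: [-179.8, 0.0, -104.8]
wrist_force: [-1.2, 0.6, 16.6]
opening: 0.0246
grasp_force: 41.9
[ 0.57278714 -0.04289726  0.07443069] [-1.20639931  0.62449212 16.57340272]
knob [275. 292.] 0.68 [ 0.5732 -0.0433  0.079 ]
lock_grip [540. 182.] 0.97 [ 0.4416 -0.0509  0.051 ]
```

View pics/w3.png

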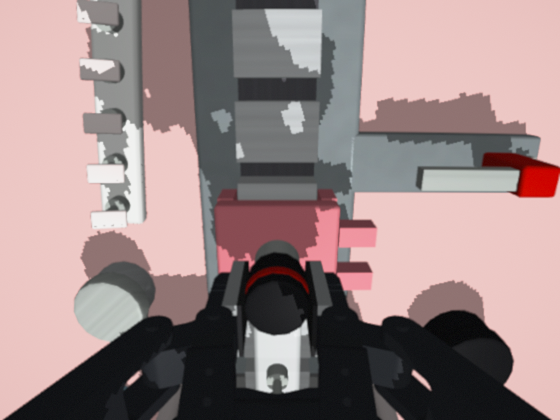

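The carriage has moved one slot, the lock is open with its grip at (540,180), and the knob at (275,290) is held against its bottom stop with about 17 N. Handing in.

```bash
python3 -c "
from workcell import bot
print(bot.job_done())"
```

```text
the job is handed in; nothing more can be done
None
```

I handed the job in with the lock open at its stop, the carriage moved on by about 40 mm (one slot), and the knob held down against its stop with about 17 N; no verdict came back.

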